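# Fold back the taller cupboard's bifold door

### The arm

A 6-joint arm with a two-finger parallel gripper is mounted at the origin on the work surface. World frame = base frame: x ahead of the robot, y to its left, z up, the work surface at z = 0. Lengths are in m, angles in degrees, forces in N, time in s.
With the tool pointing down it reaches from about 0.375 to 0.975 m from the base axis. Payload 3.8 kg.
Tool frame: the origin (TCP) lies at the very end of the fingers, on their centre line; the grasp point (between the pads) lies 19 mm behind it; z points along the fingers, y is the line along which they close (so a half turn about z gives the same grasp; the last joint's range is limited). The gripper opens to 88 mm and grips with 3 to 60 N. Pads are 18 mm wide; open, the fingers measure 123 mm over their backs; the gripper's body (75 mm by 187 mm) begins 45 mm behind the grasp point.
Start: joints at [71.511, 15.12, 91.902, -0, 72.978, -2.114], TCP at [0.19, 0.648, 0.239] pointing down, gripper open.
Joint ranges: [-150.88, 150.88], [-54.13, 125.18], [17.81, 147.31], [-75.09, 255.09], [0, 152.58], [-146.25, 146.25]. Speed limits (degrees/s): [147.25, 147.25, 180, 180, 180, 180].

### API

Orientations are given as [roll, pitch, yaw] about the fixed x, y, z axes, in that order (R = Rz(yaw) Ry(pitch) Rx(roll)).
In Python, from station import get_state, get_image, calibration, sign_off gives the robot as it stands.
- The arm moves only by the tool step_arm, never from a script. Its arguments are lists of equal length, an entry for each row: "xyz": the shift along the tool's x, y, z in mm, a list of three; "roll": the turn about the tool's z in rad; "fingers": the finger opening in mm, from 0 to 88.1. A call has 1 to 8 rows; each row shifts and turns the commanded pose from where the row before left it, along the tool's axes as they then stand; what a row does not reach is not made up. A row lasts 1/8 s, in which the tool goes at most 62.5 mm and 10.7 degrees, less where a joint would pass 70% of its speed; a pose out of reach is approached as far as the arm can. A call with a gripper value outside its range is refused whole. The fingers move at their own pace and stop on an object; the grip force is fixed at half the most. Time passes only in rows, so rows that do not move let the fingers close. It gives the time, the measured TCP pose, the force, the opening and the grip force at its end, in the units of the state.
- get_state(): the state, without advancing time (a new reading comes with each control period).
- get_image(name): name is "scene" or "top"; returns (picture, depth): 384x512x3 uint8, red, green, blue; 384x512 float32, m along the optical axis (not along the pixel's ray), 0 where there is no reading.
- calibration(name): a dict with "K" (3x3 intrinsics, pixels), "extrinsics" (4x4, takes a point from camera to world coordinates). Camera axes: x right, y down, z forward; pixel columns grow to the right and rows downward; lengths in m; the calibration is good to about 2 mm. A picture is of the moment at which its call begins. calibration takes no time and is no camera call.
- sign_off(): hands the job in; it is judged then, once.
The state is a dict: "t": time; "q": joint angles; "qd": joint speeds; "effort": joint torques, N m; "ee_pos": TCP position; "orientation": TCP orientation; "force": force on the tool from outside, world axes, zero at the start; "wrist_torque": the same for the moment, N m; "opening": finger opening in m; "finger_force": force on a finger pad.
Only numpy, scipy, OpenCV 4.12 (cv2) and the standard library are available. Lean on these libraries where they do the work, as an engineer would, in place of code of your own. Each camera call takes 0.05 s, during which the arm holds its last target. There are 200 camera calls.

### The job

Two plywood cupboards stand on the bench, each with a bifold door left ajar. Push the fold hinge of the taller cupboard's door across so that its two panels collapse against each other at the jamb and the cupboard stands fully open, then let go. Leave the shorter cupboard's door as it is and do not knock or shove the white glue bottle.

Things in the scene. Friction and masses are not known exactly. Their poses are not given: they have to be found in the camera images.
- tall_door (a joint): Fold angle of the taller cupboard's bifold door: 0 = panels flat across the front; grows as it folds open; hard stop at 1.45 rad = fully folded, panels side by side. Starts 0.4 to 0.75. No spring, stays where left; 1 to 2 N at the fold moves it. Cupboard screwed down, 270 mm wide, 240 tall, door towards the robot, jamb at its left (+y) end; the second panel's free edge runs in a foot track.
- tall_fold (a point): Centre of the top of the fold hinge: an upright steel post, 18 mm diameter, top 287 mm over the bench, 45 mm above the 12 mm plywood panels and the roof. Axes turn with the first panel: z up; +y level along it to the jamb pivot 120 mm away; -x is the way the fold moves when opening, so it runs a level arc of radius 120 mm about the pivot, clockwise from above. The second panel follows by itself.
- short_fold (a point): The same point on the shorter cupboard (160 mm tall, post top 207 mm over the bench, otherwise alike; left or right of the taller one). Leave this door as it is.
- glue: White glue bottle with orange cap, 48 mm in diameter and 140 mm tall, standing in front of the taller cupboard near the free edge of its door, clear of the door's way. Origin: centre of its underside. Leave it standing there.

How it is judged (in metres and radians):
At the end, for the whole second after the job is handed in: The taller cupboard's door is at rest, folded to more than 1.30 rad (of 1.45 at the stop); the shorter cupboard's fold hinge is within 15 mm and the glue bottle, upright within 10 degrees, within 20 mm of where they started (value of joint tall_door above 1.3 rad and velocity of joint tall_door below 0.05 rad/s and distance of short_fold from where it was at the start of the episode below 0.015 m and distance of glue from where it was at the start of the episode below 0.02 m and angle between glue's own z axis and vertical below 0.17 rad); the robot touches nothing.
It fails at once if the shorter cupboard's door is moved (fold hinge by more than 15 mm) (distance of short_fold from where it was at the start of the episode above 0.015 m).
It fails at once if the glue bottle is shoved (more than 20 mm) or tipped (more than 20 degrees) (distance of glue from where it was at the start of the episode above 0.02 m or angle between glue's own z axis and vertical above 0.35 rad).
It also fails if it takes over 32 s, if anything falls off the work surface, if the arm or the gripper's body presses on something with over 40 N, if the wrist force passes 120 N, or if a joint passes its speed limit or range.

## Working session

There is one attempt and no reset: what is moved stays moved. The work goes in short steps, Python scripts to look and compute and a tool call to move; the robot and the scene stay as the last step left them, time stands still between calls to the robot, and variables do not carry over. Pictures are saved under pics/ and viewed, at most 10 in all, crops included, and the job is handed in when it is done.

Besides the shell and the picture viewer there is one more tool, called after ">>>" as name(argument=value, ...), one argument or row to a line, values as JSON. step_arm: Moves the arm, as the interface text tells. Its arguments: {"type":"object","properties":{"xyz":{"type":"array"},"roll":{"type":"array"},"fingers":{"type":"array"}},"required":["xyz","roll","fingers"]}

```bash
mkdir -p pics; cat > h.py <<'E'
import numpy as np, cv2
from station import get_state, get_image, calibration, sign_off
def cloud(n):
    im,d=get_image(n); c=calibration(n); K=np.array(c["K"]);T=np.array(c["extrinsics"])
    v,u=np.mgrid[:384,:512]
    P=np.stack([(u-K[0,2])/K[0,0]*d,(v-K[1,2])/K[1,1]*d,d],-1)@T[:3,:3].T+T[:3,3]
    P[d==0]=np.nan
    return im,P
E
python3 - <<'E'
from h import *
for n in("scene","top"):
    im,P=cloud(n); cv2.imwrite(f"pics/{n}0.png",im[:,:,::-1]); np.savez(f"{n}0.npz",im=im,P=P)
s=get_state();print(s["t"],s["ee_pos"],s["orientation"])
E
```

```text
0.1 [0.19010197 0.64703731 0.23755025] [-1.79887178e+02 -3.17922889e-03  1.63625653e+02]
```

View pics/scene0.png

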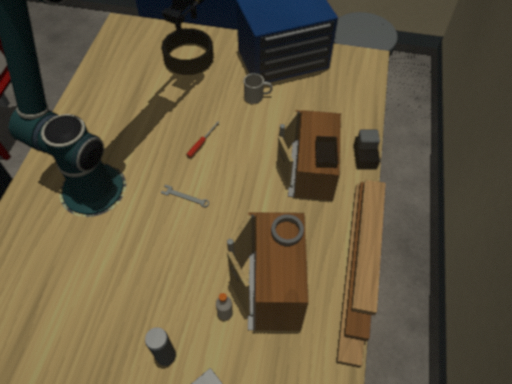

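View pics/top0.png

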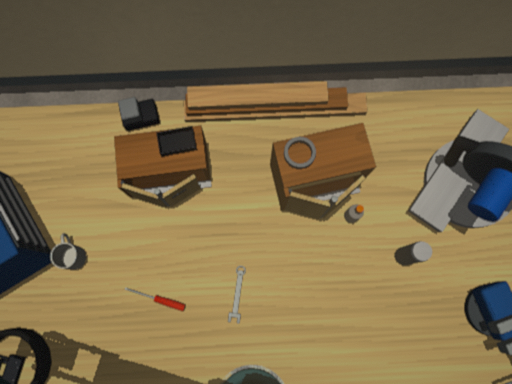

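The scene view shows the taller cupboard (roof ring at 287,230) and the shorter one behind it (roof 318,155), with the glue at (224,305). In the top view the tall door's fold is near (333,200) and the glue near (356,212); the shorter cupboard is to the left (+y).

```bash
python3 - <<'E'
from h import *
for n in("scene","top"):
    z=np.load(n+"0.npz");P=z["P"];im=z["im"]
    c=calibration(n);T=np.array(c["extrinsics"]);print(n,T[:3,3].round(2))
    if n=="top": reg=np.s_[110:225,255:385]
    else: reg=np.s_[200:340,205:315]
    p=P[reg].reshape(-1,3);col=im[reg].reshape(-1,3)
    for lo,hi in((.255,.30),(.225,.255),(.12,.15)):
        m=(p[:,2]>lo)&(p[:,2]<hi);print(lo,m.sum(),p[m].min(0).round(3) if m.any() else'',p[m].max(0).round(3) if m.any() else'')
    m=(p[:,2]>.262)&(p[:,2]<.31);print("post",np.c_[p[m],col[m]].round(3)[:60])
    m=(p[:,2]>.215)&(p[:,2]<.255);cv2.imwrite("x.png",im)
    r=cv2.minAreaRect(p[m][:,:2].astype(np.float32));print(cv2.boxPoints(r))
    o=(col[:,0]>150)&(col[:,2]<70)&(col[:,1]<130)&(p[:,2]>.1)&(p[:,2]<.16);print("cap",p[o].mean(0),o.sum())
im=cv2.imread("pics/top0.png")[110:230,255:385];im2=cv2.resize(im,None,fx=5,fy=5,interpolation=cv2.INTER_CUBIC);cv2.imwrite("pics/crop.png",im2)
E
```

```text
scene [ 0.76 -0.82  1.44]
0.255 458 [ 0.563 -0.257  0.255] [ 0.76  -0.12   0.294]
0.225 4720 [ 0.563 -0.382  0.225] [ 0.803 -0.093  0.255]
0.12 426 [ 0.557 -0.382  0.12 ] [ 0.803 -0.124  0.15 ]
post [[  0.701  -0.125   0.269 100.     82.     62.   ]
 [  0.704  -0.12    0.262  98.     80.     62.   ]
 [  0.707  -0.124   0.269  99.     81.     62.   ]
 [  0.709  -0.121   0.265  98.     80.     61.   ]
 [  0.712  -0.122   0.268  98.     80.     61.   ]
 [  0.691  -0.128   0.265 101.     84.     69.   ]
 [  0.694  -0.129   0.268  97.     83.     71.   ]
 [  0.696  -0.127   0.265  96.     86.     76.   ]
 [  0.699  -0.127   0.265  94.     86.     77.   ]
 [  0.702  -0.126   0.266  93.     87.     78.   ]
 [  0.705  -0.126   0.267  93.     87.     78.   ]
 [  0.707  -0.126   0.268  93.     88.     79.   ]
 [  0.71   -0.123   0.264  93.     86.     78.   ]
 [  0.713  -0.124   0.266  93.     86.     76.   ]
 [  0.716  -0.125   0.269  94.     86.     75.   ]
 [  0.718  -0.127   0.272  94.     83.     71.   ]
 [  0.721  -0.123   0.267  96.     82.     67.   ]
 [  0.724  -0.121   0.264  98.    
[... 5025 characters left out ...]
47   0.268 106.    105.     99.   ]
 [  0.743  -0.149   0.271  98.     96.     89.   ]
 [  0.745  -0.153   0.266  82.     78.     73.   ]
 [  0.746  -0.159   0.262  66.     60.     54.   ]
 [  0.744  -0.181   0.264  73.     69.     61.   ]
 [  0.744  -0.184   0.265  91.     88.     82.   ]
 [  0.744  -0.186   0.264 103.    100.     94.   ]
 [  0.743  -0.189   0.267 110.    108.    103.   ]
 [  0.743  -0.192   0.267 113.    112.    105.   ]
 [  0.743  -0.197   0.267 109.    104.     95.   ]
 [  0.743  -0.147   0.264  89.     86.     80.   ]]
[[ 0.5389451  -0.1309725 ]
 [ 0.58865    -0.3988299 ]
 [ 0.80312693 -0.35903054]
 [ 0.753422   -0.09117314]]
cap [ 0.56733565 -0.35017414  0.13966181] 38
```

View pics/crop.png

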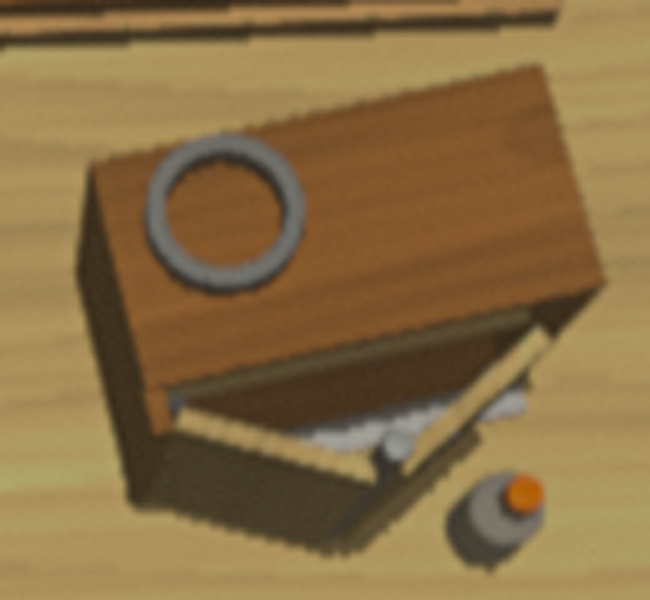

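The crop shows the post top at crop (398,440), i.e. top image pixel (334.6,198), the jamb pivot at crop (178,402), the second panel to its right, and the glue cap at crop (525,493).

```bash
python3 - <<'E'
from h import *
rays=[]
for n in("scene","top"):
    P=np.load(n+"0.npz")["P"]
    m=(P[...,2]>.26)&(P[...,2]<.31)&(P[...,0]<.63)&(P[...,0]>.5)&(P[...,1]<-.1)&(P[...,1]>-.4)
    print(n,m.sum(),P[m].mean(0).round(4),"px",np.argwhere(m).mean(0)[::-1].round(1),np.argwhere(m)[:, ::-1].tolist())
    t=m&(P[...,2]>.278);print(" top",t.sum(),P[t].mean(0).round(4))
    # door panels: z band, in front of roof line
    im=np.load(n+"0.npz")["im"].astype(int)
    p=P.reshape(-1,3);c=im.reshape(-1,3)
    m=(p[:,2]>.232)&(p[:,2]<.252)&(c.sum(1)>0)&(p[:,0]<.66)&(p[:,1]<-.1)&(p[:,1]>-.4)&(p[:,0]<.63-.18*(p[:,1]+.12)+.0)
    q=p[m]
    print(" band",m.sum());
    for y in np.arange(-.40,-.10,.02):
        k=(q[:,1]>y)&(q[:,1]<y+.02)
        if k.any():print("  %.2f"%(y+.01),k.sum(),q[k][:,0].min().round(3),np.median(q[k][:,0]).round(3),q[k][:,0].max().round(3))
    u,v={"top":(334.6,198),"scene":(231,244)}[n]
    K=np.array(calibration(n)["K"]);T=np.array(calibration(n)["extrinsics"])
    d=T[:3,:3]@np.linalg.inv(K)@[u,v,1];print(" ray@.287",(T[:3,3]+d*(.287-T[2,3])/d[2]).round(4)); rays.append((T[:3,3],d/np.linalg.norm(d)))
A=sum(np.eye(3)-np.outer(d,d) for o,d in rays);b=sum((np.eye(3)-np.outer(d,d))@o for o,d in rays);print("tri",np.linalg.solve(A,b))
E
```

```text
scene 60 [ 0.5729 -0.2506  0.2819] px [230.1 243. ] [[230, 238], [228, 239], [229, 239], [230, 239], [231, 239], [232, 239], [227, 240], [228, 240], [229, 240], [230, 240], [231, 240], [232, 240], [233, 240], [227, 241], [228, 241], [229, 241], [230, 241], [231, 241], [232, 241], [233, 241], [227, 242], [228, 242], [229, 242], [230, 242], [231, 242], [232, 242], [233, 242], [227, 243], [228, 243], [229, 243], [230, 243], [231, 243], [232, 243], [233, 243], [227, 244], [228, 244], [229, 244], [230, 244], [231, 244], [232, 244], [233, 244], [228, 245], [229, 245], [230, 245], [231, 245], [232, 245], [233, 245], [228, 246], [229, 246], [230, 246], [231, 246], [232, 246], [233, 246], [229, 247], [230, 247], [231, 247], [232, 247], [229, 248], [230, 248], [231, 248]]
 top 42 [ 0.5727 -0.249   0.2869]
 band 649
  -0.35 18 0.629 0.636 0.643
  -0.33 46 0.614 0.629 0.659
  -0.31 62 0.599 0.614 0.66
  -0.29 67 0.584 0.602 0.66
  -0.27 71 0.568 0.586 0.658
  -0.25 47 0.564 0.643 0.654
  -0.23 29 0.573 0.643 0.65
  -0.21 53 0.569 0.582 0.645
  -0.19 55 0.575 0.587 0.642
  -0.17 61 0.582 0.596 0.
[... 508 characters left out ...]
200], [335, 200], [336, 200], [337, 200], [331, 201], [332, 201], [333, 201], [334, 201], [335, 201], [336, 201], [331, 202], [332, 202], [333, 202], [334, 202], [335, 202], [332, 203], [333, 203], [334, 203]]
 top 38 [ 0.5697 -0.2478  0.2865]
 band 734
  -0.35 9 0.631 0.636 0.66
  -0.33 51 0.613 0.629 0.66
  -0.31 57 0.595 0.613 0.659
  -0.29 66 0.581 0.603 0.66
  -0.27 64 0.566 0.588 0.656
  -0.25 46 0.56 0.643 0.654
  -0.23 66 0.559 0.575 0.649
  -0.21 73 0.566 0.581 0.647
  -0.19 70 0.573 0.588 0.642
  -0.17 67 0.58 0.594 0.639
  -0.15 71 0.586 0.6 0.635
  -0.13 84 0.592 0.611 0.631
  -0.11 10 0.609 0.621 0.629
 ray@.287 [ 0.5725 -0.2497  0.287 ]
tri [ 0.57475137 -0.2512078   0.27777153]
```

Post at about (0.571, -0.248, 0.287), with the height agreeing in both views. Fold is about 0.51 rad and the pivot about (0.610, -0.134). I'll lift, then carry the tool over the post.

>>> step_arm(
  xyz=[
    [0,0,-56],
    [0,0,-56],
    [-38.6,-46.9,0],
    [-38.6,-46.9,0],
    [-38.6,-46.9,0],
    [-38.6,-46.9,0],
    [-38.6,-46.9,0],
    [-38.6,-46.9,0],
  ],
  roll=[0,0,0,0,0,0,0,0],
  fingers=[60,60,60,60,60,60,60,60],
)

```text
t: 1.1
ee_pos: [0.3333, 0.3104, 0.3503]
orientation: [-180.0, 0.0, 163.7]
force: [1.0, -0.4, 1.5]
opening: 0.0601
finger_force: 0.0
```

>>> step_arm(
  xyz=[
    [-38.6,-46.9,0],
    [-38.6,-46.9,0],
    [-38.6,-46.9,0],
    [-38.6,-46.9,0],
    [-38.6,-46.9,0],
    [-38.6,-46.9,0],
    [-38.6,-46.9,0],
    [-38.6,-46.9,0],
  ],
  roll=[0,0,0,0,0,0,0,0],
  fingers=[60,60,60,60,60,60,60,60],
)

```text
t: 2.1
ee_pos: [0.5239, -0.1367, 0.3503]
orientation: [180.0, -0.0, 163.6]
force: [0.7, -0.1, 0.5]
opening: 0.0601
finger_force: 0.0
```

>>> step_arm(
  xyz=[
    [-38.6,-46.9,0],
    [-38.6,-46.9,0],
    [0,0,0],
    [0,0,0],
    [0,0,0],
    [0,0,0],
    [0,0,0],
    [0,0,0],
  ],
  roll=[0,0,0.18,0.18,0.18,0.18,0.18,0.18],
  fingers=[60,60,60,60,60,60,60,60],
)

```text
t: 3.1
ee_pos: [0.571, -0.2463, 0.35]
orientation: [-179.9, -0.0, 101.4]
force: [-0.7, 0.1, 0.6]
opening: 0.06
finger_force: 0.0
```

>>> step_arm(
  xyz=[
    [0,0,0],
    [0,0,0],
    [0,0,0],
    [0,0,0],
  ],
  roll=[0.18,0.18,0.18,0],
  fingers=[60,60,60,60],
)

```text
t: 3.6
ee_pos: [0.571, -0.2463, 0.35]
orientation: [-179.9, -0.0, 70.9]
force: [-0.4, 0.0, -0.1]
opening: 0.0601
finger_force: 0.0
```

>>> step_arm(
  xyz=[
    [0,0,30],
    [0,0,25],
    [0,0,15],
    [0,0,11],
    [0,0,11],
    [0,0,0],
  ],
  roll=[0,0,0,0,0,0],
  fingers=[60,60,60,60,60,60],
)

```text
t: 4.35
ee_pos: [0.571, -0.2463, 0.258]
orientation: [-179.9, -0.0, 70.8]
force: [0.3, 0.7, 0.9]
opening: 0.0603
finger_force: 0.0
```

```bash
python3 - <<'E'
from h import *
im,P=cloud("scene"); cv2.imwrite("pics/s1.png",cv2.resize(im[190:340,170:330,::-1],None,fx=3.7,fy=3.7,interpolation=2))
s=get_state();print(s["t"],s["ee_pos"],s["force"])
E
```

```text
4.4 [ 0.57133574 -0.24646499  0.25874182] [-0.38769088 -0.12291326  0.94348591]
```

View pics/s1.png

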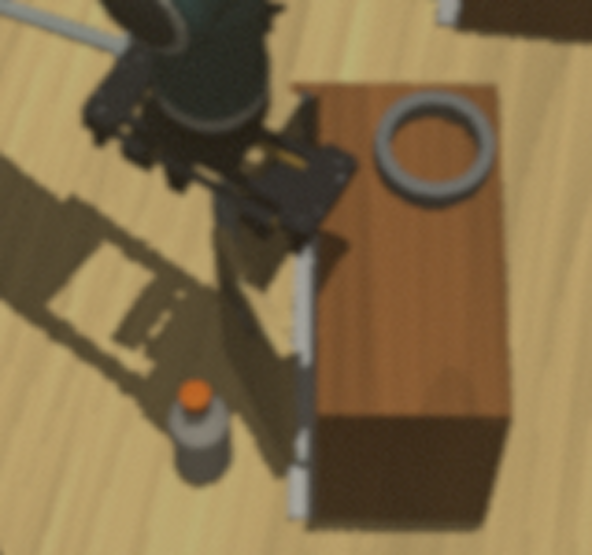

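The picture shows the fingers straddling the fold at about crop (225,210), with nothing touched and the glue at crop (200,430) untouched. Now the push along the arc.

>>> step_arm(
  xyz=[
    [0,-7,0],
    [0,-7,0],
    [0,-7,0],
    [2.7,-11.9,0],
    [2.7,-11.9,0],
    [2.7,-11.9,0],
    [2.7,-11.9,0],
    [0,0,0],
  ],
  roll=[0,0,0,0.1,0.1,0.1,0.1,0],
  fingers=[60,60,60,60,60,60,60,60],
)

```text
t: 5.4
ee_pos: [0.5141, -0.2076, 0.2591]
orientation: [180.0, -0.0, 48.0]
force: [-0.3, -0.5, -0.4]
opening: 0.0599
finger_force: 0.0
```

```bash
python3 - <<'E'
from h import *
for n in("scene","top"):
    im,P=cloud(n)
    cv2.imwrite(f"pics/{n}2.png",cv2.resize(im[190:340,170:330,::-1] if n=="scene" else im[110:240,230:385,::-1],None,fx=3.7,fy=3.7,interpolation=2))
s=get_state();print(s["t"],s["ee_pos"],s["force"])
E
```

```text
5.5 [ 0.51458865 -0.20802238  0.2589609 ] [0.35159242 0.07142603 0.25068225]
```

View pics/scene2.png

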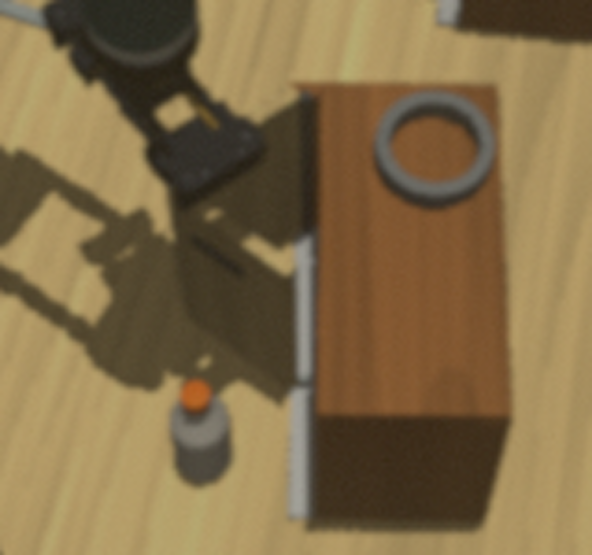

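The picture shows the door following: the fold has moved out to about crop (175,210), and the panel's free edge has slid up the track to crop (290,395). I'll carry on round the arc.

>>> step_arm(
  xyz=[
    [2.7,-11.9,0],
    [2.7,-11.9,0],
    [2.7,-11.9,0],
    [2.7,-11.9,0],
    [1.2,-6,0],
    [0,0,0],
  ],
  roll=[0.1,0.1,0.1,0.1,0.05,0],
  fingers=[60,60,60,60,60,60],
)

```text
t: 6.25
ee_pos: [0.4917, -0.1586, 0.2588]
orientation: [180.0, -0.0, 22.2]
force: [-0.1, -0.2, 0.2]
opening: 0.0593
finger_force: 0.0
```

>>> step_arm(
  xyz=[
    [0.5,-3,0],
    [0,0,0],
  ],
  roll=[0.025,0],
  fingers=[60,60],
)

```text
t: 6.5
ee_pos: [0.491, -0.1557, 0.2587]
orientation: [-180.0, -0.0, 20.7]
force: [-0.0, 0.4, -0.2]
opening: 0.0603
finger_force: 0.0
```

>>> step_arm(
  xyz=[
    [0.5,-3,0],
    [0,0,0],
  ],
  roll=[0.025,0],
  fingers=[60,60],
)

```text
t: 6.75
ee_pos: [0.4902, -0.1525, 0.2587]
orientation: [-180.0, 0.0, 19.2]
force: [-0.5, -0.3, -0.3]
opening: 0.0599
finger_force: 0.0
```

>>> step_arm(
  xyz=[
    [0,-3,0],
    [0,0,0],
  ],
  roll=[0,0],
  fingers=[60,60],
)

```text
t: 7.0
ee_pos: [0.4891, -0.1495, 0.2587]
orientation: [-180.0, 0.0, 19.3]
force: [0.3, 0.9, -0.1]
opening: 0.0598
finger_force: 0.0
```

>>> step_arm(
  xyz=[
    [0,-3,0],
    [0,0,0],
  ],
  roll=[0,0],
  fingers=[60,60],
)

```text
t: 7.25
ee_pos: [0.489, -0.1493, 0.2586]
orientation: [179.7, -0.0, 19.3]
force: [2.4, -8.9, -3.2]
opening: 0.0601
finger_force: 4.5
```

```bash
python3 - <<'E'
from h import *
for n in("scene","top"):
    im,P=cloud(n)
    cv2.imwrite(f"pics/{n}3.png",cv2.resize(im[170:320,170:330,::-1] if n=="scene" else im[110:240,230:385,::-1],None,fx=3.7,fy=3.7,interpolation=2))
a=[cv2.resize(cv2.imread(f"pics/{n}3.png"),(400,400)) for n in("scene","top")];cv2.imwrite("pics/both3.png",np.hstack(a))
s=get_state();print(s["t"],s["ee_pos"],s["force"])
E
```

```text
7.35 [ 0.48900705 -0.14927606  0.25858925] [ 3.00843475 -7.86678361 -4.10182952]
```

View pics/both3.png

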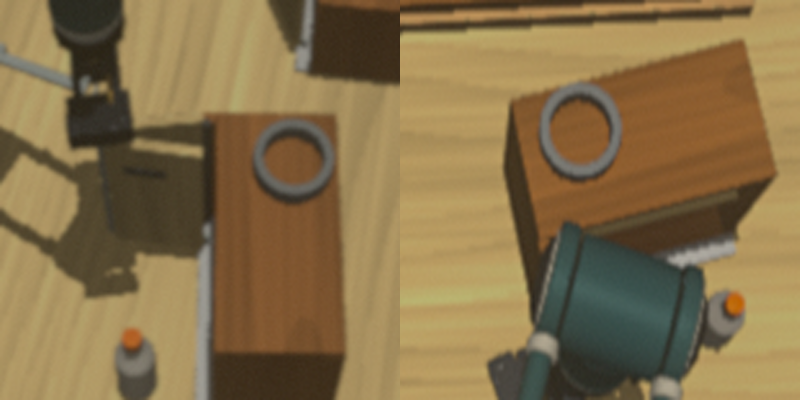

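The force rose to 9 N, so the fold is at its stop; the picture shows the panels collapsed perpendicular to the front at left crop (100–205, 130–250), with the glue where it stood. Back off to mid-gap and lift.

>>> step_arm(
  xyz=[
    [0,6,0],
    [0,8,0],
    [0,8,0],
    [0,0,-15],
    [0,0,-25],
    [0,0,-40],
    [0,0,-30],
    [0,0,0],
  ],
  roll=[0,0,0,0,0,0,0,0],
  fingers=[60,60,60,60,60,60,60,60],
)

```text
t: 8.35
ee_pos: [0.497, -0.1682, 0.3729]
orientation: [179.7, -0.3, 19.2]
force: [0.2, 0.5, -0.2]
opening: 0.0596
finger_force: 0.0
```

>>> step_arm(
  xyz=[
    [0,-60,0],
    [0,-60,0],
    [0,-60,0],
    [0,-60,0],
    [0,0,0],
    [0,0,0],
  ],
  roll=[0,0,0,0,0,0],
  fingers=[60,60,60,60,60,60],
)

```text
t: 9.1
ee_pos: [0.4162, 0.0586, 0.3678]
orientation: [180.0, 0.1, 19.3]
force: [0.2, -0.6, 0.3]
opening: 0.0602
finger_force: 0.0
```

```bash
python3 - <<'E'
from h import *
f=np.array([.18,-.983]);n_=np.array([-.983,-.18]);pv=np.array([.610,-.134])
for n in("scene","top"):
    im,P=cloud(n)
    cv2.imwrite(f"pics/{n}4.png",cv2.resize(im[:,:,::-1][150:340,150:340] if n=="scene" else im[110:240,230:385,::-1],(400,400),interpolation=2))
    m=(P[...,2]>.278)&(P[...,2]<.3)&(P[...,0]<.6)&(P[...,0]>.42)&(P[...,1]<-.1)&(P[...,1]>-.3)
    c=P[m].mean(0);d=c[:2]-pv;print(n,m.sum(),c,"theta",np.arctan2(d@n_,d@f),np.hypot(*d))
    p=P[np.s_[110:240,255:385] if n=="top" else np.s_[200:340,195:315]].reshape(-1,3);col=im[np.s_[110:240,255:385] if n=="top" else np.s_[200:340,195:315]].reshape(-1,3)
    o=(col[:,0]>150)&(col[:,2]<70)&(col[:,1]<130)&(p[:,2]>.1)&(p[:,2]<.16);print("cap",p[o].mean(0),o.sum())
cv2.imwrite("pics/both4.png",np.hstack([cv2.imread(f"pics/{n}4.png") for n in("scene","top")]))
s=get_state();print(s["t"],s["ee_pos"],s["force"])
E
```

```text
scene 38 [ 0.49596214 -0.17091077  0.28705709] theta 1.438873240735571 0.11986258042108762
cap [ 0.56644934 -0.34717446  0.1419545 ] 37
top 37 [ 0.4930653  -0.17020976  0.28570093] theta 1.4516092553982096 0.12241270652047935
cap [ 0.56689992 -0.34956426  0.14045425] 38
9.2 [0.41665104 0.05767793 0.36806055] [0.84449429 0.50649512 0.16552898]
```

View pics/both4.png

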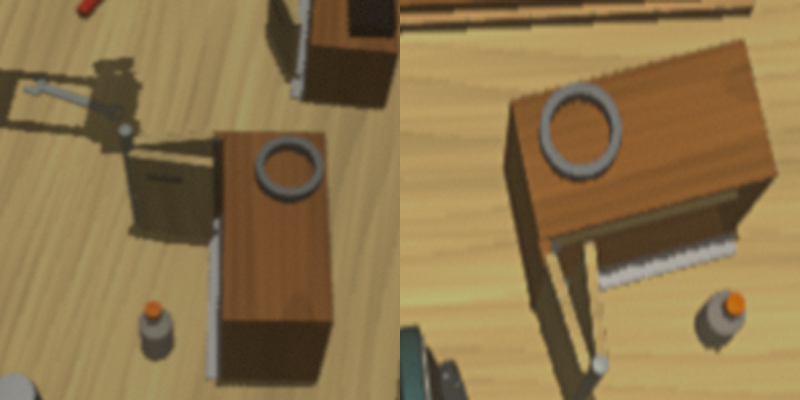

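The pictures show the door fully folded, with the post at right crop (600,365). It measures about 1.44 rad, the glue cap has not moved and the arm is clear.

```bash
python3 -c "
from station import sign_off;print(sign_off())"
```

```text
the job is handed in; nothing more can be done
None
```

The job is handed in: the taller cupboard's door is fully folded at about 1.44 rad, measured from both cameras, the glue bottle hasn't moved, the shorter cupboard wasn't touched, and the arm is clear.

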